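# Shim the rocking laboratory stand

### The job

The laboratory stand rocks because one of its four feet has lost its rubber pad. With the fingertips push the wooden wedge along the bench, thin end first, under that bare foot until it is snug and the stand no longer rocks, then press down on the corner of the base above that foot to check that it stands firm, and let go. Only push and press: do not lift the wedge, do not jack the stand out of level or shove it out of its place, and leave the bottle, the beaker and the spare clamp holder standing where they are.

Things in the scene. Friction and masses are not known exactly. Their poses are not given: they have to be found in the camera images.
- stand: Lab stand, 3.8 kg, loose, on three rubber pads 44 mm across and one bare foot. Origin: at bench height under its 12 mm upright rod (472 mm high); z up. H-base: two rails 262 mm long, 30 wide, along its y axis at x = +-100 mm, top 42 mm above the bench, joined by a crossbar. Feet at x = +-100, y = +-115 mm; the bare one at x = -100, y = -115. Clamps with a glass column reach to +x +y above 200 mm.
- bare_ball (a point): Centre of the bare foot: a steel ball 14 mm across on a thin stud, 16 mm in from the rail's end. Its underside hangs 8 mm above the bench while the stand is level; a few newtons down on this corner rock it onto the bench. Axes are the stand's; the rail's free end, where the wedge goes in, looks to -y. Rail underside 24 mm above the bench.
- bare_corner (a point): Point on top of the rail straight above the bare foot, 42 mm above the bench: the corner to press. Flat, 30 mm wide, 16 mm in from the rail's end.
- shim: Loose wooden wedge 100 x 40 mm, 50 g, flat on the bench near the bare foot. Origin: centre of its underside. x points from the thick end (upright face 19 mm high, x = -50 mm) to the thin end (3 mm, x = +50 mm). Pushed straight in, it meets the ball with its thin end about 31 mm past the ball's centre; then the force jumps, and above 12 to 15 N the stand slides or its corner lifts.
- shim_slope (a point): Centre of the wedge's sloping top, 11 mm above its underside (slope 0.16 mm per mm). x runs down the slope to the thin end, y across, z square out of the slope. When snug, the ball's centre lies 7 mm from this plane along z.
- bottle: Capped glass bottle, 74 mm across, 155 mm high, a bystander. Origin: centre of its underside.
- beaker: Open glass beaker, 68 mm across, 85 mm high, a bystander. Origin: centre of its underside.
- boss_head: Spare aluminium clamp holder with two thumbscrews, 46 x 74 x 28 mm, lying on the bench between the rails, a bystander. Origin: centre of its underside.
There are look-alikes about, which are no part of the job. Of the things that look like the shim, take the one that is farthest to the robot's right at the start.

How it is judged:
On the way, in this order (a step that is already met when the one before it is completed fails the run):
1. the wedge is snug under the bare foot (less than 1 mm of play), the stand level and untouched by the fingers (z of bare_ball in the frame of shim_slope between 0.004 and 0.008 m and x of bare_ball in the frame of shim_slope between -0.045 and 0.046 m and y of bare_ball in the frame of shim_slope between -0.016 and 0.016 m and angle between shim's own z axis and vertical below 0.05 rad and angle between stand's own z axis and vertical below 0.009 rad and contact force between the fingers and stand below 0.5 N), for 0.2 s.
2. the fingers press the corner above the bare foot with at least 3 N, the wedge carries the load and the stand stays level (contact force between the fingers and stand above 3 N and contact force between shim and stand above 1.5 N and horizontal distance between the grasp point and bare_corner below 0.07 m and z of bare_ball in the frame of shim_slope between 0.004 and 0.008 m and x of bare_ball in the frame of shim_slope between -0.045 and 0.046 m and y of bare_ball in the frame of shim_slope between -0.016 and 0.016 m and angle between shim's own z axis and vertical below 0.05 rad and angle between stand's own z axis and vertical below 0.009 rad), for 0.2 s.
At the end, for the whole second after the job is handed in: The wedge lies flat with its slope under the bare ball foot, the ball within 16 mm of its centre line and less than 1 mm clear of the slope; the stand is level within 0.009 rad (0.5 degrees), its corner within 15 mm of where it began, and stand and wedge are at rest (z of bare_ball in the frame of shim_slope between 0.004 and 0.008 m and x of bare_ball in the frame of shim_slope between -0.045 and 0.046 m and y of bare_ball in the frame of shim_slope between -0.016 and 0.016 m and angle between shim's own z axis and vertical below 0.05 rad and angle between stand's own z axis and vertical below 0.009 rad and distance of bare_corner from where it was at the start of the episode below 0.015 m and linear speed of each of stand, shim below 0.01 m/s and angular speed of stand below 0.05 rad/s); the robot touches nothing.
It fails at once if the wedge is lifted off the bench (height (world z) of shim above 0.008 m or angle between shim's own z axis and vertical above 0.35 rad).
It fails at once if the stand is shoved more than 25 mm, lifted or tipped over (distance of stand from where it was at the start of the episode above 0.025 m or height (world z) of stand above 0.02 m or angle between stand's own z axis and vertical above 0.12 rad).
It fails at once if the bottle is moved more than 20 mm or knocked over (distance of bottle from where it was at the start of the episode above 0.02 m or angle between bottle's own z axis and vertical above 0.3 rad).
It fails at once if the beaker is moved more than 20 mm or knocked over (distance of beaker from where it was at the start of the episode above 0.02 m or angle between beaker's own z axis and vertical above 0.3 rad).
It fails at once if the spare clamp holder is moved more than 20 mm or knocked over (distance of boss_head from where it was at the start of the episode above 0.02 m or angle between boss_head's own z axis and vertical above 0.3 rad).
It also fails if it takes over 54 s, if anything falls off the work surface, if the arm or the gripper's body presses on something with over 40 N, if the wrist force passes 120 N, or if a joint passes its speed limit or range.

### The arm

A 7-joint arm with a two-finger parallel gripper is mounted at the origin on the work surface. World frame = base frame: x ahead of the robot, y to its left, z up, the work surface at z = 0. Lengths are in m, angles in rad, forces in N, time in s.
With the tool pointing down it reaches from about 0.4 to 0.875 m from the base axis. Payload 19.3 kg.
Tool frame: the origin (TCP) lies at the very end of the fingers, on their centre line; the grasp point (between the pads) lies bot.grasp_offset behind it (bot.grasp_offset is the distance from the TCP to the grasp point, in m); z points along the fingers, y is the direction in which the jaws open and shut (so a half turn about z gives the same grasp; the last joint's range is limited). The gripper opens to 85 mm and grips with 20 to 120 N. Pads are 22 mm wide; open, the fingers measure 114 mm over their backs; the gripper's body (76 mm by 85 mm) begins 54 mm behind the grasp point. The pads swing forward as they close: fully open they stand 13 mm farther back than shut.
Start: joints at [-1.34, 0.521, -0.036, 1.599, 0.021, 1.021, -0.113], TCP at [0.185, 0.597, 0.231] pointing down, gripper open.
Joint ranges: [-2.91, 2.91], [-0.3, 2.13], [-1.5, 1.42], [0.17, 2.43], [-1.26, 4.41], [0.16, 1.93], [-2.52, 2.52]. Speed limits (rad/s): [1.89, 1.89, 2.39, 2.39, 3.01, 3.01, 3.01].

### API

Orientations are given as [roll, pitch, yaw] about the fixed x, y, z axes, in that order (R = Rz(yaw) Ry(pitch) Rx(roll)).
In Python, from workcell import bot gives the robot as it stands. The module is installed in compiled form; this text tells all that it offers.
- The arm moves only by the shell command python3 -m handwheel 'ROWS' [OPENING] [FORCE]. ROWS is JSON, a list of rows, each a list of 6 numbers: the shift along the tool's x, y, z as a fraction of full scale, then the turn, a rotation vector about the tool's x, y, z as a fraction of full scale. In form: [[x, y, z, rx, ry, rz], ...]. A call has 1 to 8 rows; each row shifts and turns the commanded pose from where the row before left it, along the tool's axes as they then stand; what a row does not reach is not made up. Full scale, the value 1, is 0.025 m for a shift and 360 degrees for a turn. A row lasts 1/8 s, in which the tool goes at most 62.5 mm and 10.7 degrees, less where a joint would pass 70% of its speed; a pose out of reach is approached as far as the arm can. A call with a number of a shift or a turn outside -1 to 1 is refused whole. A call with a gripper value outside its range is refused whole. OPENING is the closure, from -1 (fully open) to 1 (shut), set as the call begins (- or left out, the last holds). The fingers move at their own pace and stop on an object; FORCE is the grip in N (left out, the last holds). Time passes only in rows, so rows that do not move let the fingers close. It gives the time, the measured TCP pose, the force and the opening at its end, in the units of the state.
- bot.observe(): the state, without advancing time (a new reading comes with each control period).
- bot.grab_frame(name): name is "side" or "top"; returns a dict with "pixels" (400x640x3 uint8, blue, green, red), "vertical_fov" (degrees; the focal length in pixels is half the picture's height over the tangent of half this angle, whatever the lens; pixels are square), "cx", "cy" (the principal point, pixels), "R" (3x3) and "t" (3): a world point X has camera coordinates R X + t. Camera axes: x right, y down, z forward; pixel columns grow to the right and rows downward; lengths in m; the calibration is good to about 2 mm. A picture is of the moment at which its call begins. There is no depth.
- bot.job_done(): hands the job in, once; it reports no verdict.
Trained networks look in a picture, given as the dict that the camera call returned (one of the last four; its "shot" number tells which), for a name from the list of things; names that differ only in an ending like _2 or _b are one class to them, and where a whole thing is asked for, a point or a joint stands for the part that bears it (a point fixed in the world has none). Each returns a list of dicts, best first, with "score" (0 to 1); they miss things now and then, are a little off and sometimes report something else, mostly with a low value. They report only what shows in the picture. A call takes as long as a camera call. They do not tell look-alikes from the thing itself.
- bot.trace(picture, thing): "region" (400x640 bool, what is visible of it) and "point" ([column, row] in pixels, amid what is visible of it).
The state is a dict: "clock": time; "qpos": joint angles; "qd": joint speeds; "joint_efforts": joint torques, N m; "position": TCP position; "tool_rot": TCP orientation; "force": force on the tool from outside, world axes, zero at the start; "moment": the same for the moment, N m; "grip_width": finger opening in m.
Only numpy, scipy, OpenCV 4.12 (cv2) and the standard library are available. Lean on these libraries where they do the work, as an engineer would, in place of code of your own. Each camera call takes 0.05 s, during which the arm holds its last target.

## Working session

There is one attempt and no reset: what is moved stays moved. The work goes in short steps, Python scripts to look and compute and a shell command to move; the robot and the scene stay as the last step left them, time stands still between calls to the robot, and variables do not carry over. Pictures are saved under pics/ and viewed, and the job is handed in when it is done.

```bash
mkdir -p pics; cat > h.py <<'E'
import numpy as np, cv2
from workcell import bot
def save(f,n,crop=None,scale=1):
    p=f["pixels"].copy()
    if crop: p=p[crop[1]:crop[3],crop[0]:crop[2]]
    if scale!=1: p=cv2.resize(p,None,fx=scale,fy=scale,interpolation=cv2.INTER_CUBIC)
    cv2.imwrite("pics/"+n+".png",p)
def K(f):
    F=200/np.tan(np.radians(f["vertical_fov"])/2); return np.array([[F,0,f["cx"]],[0,F,f["cy"]],[0,0,1]])
def unproj(f,uv,z):
    R=np.array(f["R"]);t=np.array(f["t"]);d=R.T@np.linalg.inv(K(f))@np.array([uv[0],uv[1],1.]);c=-R.T@t
    return c+d*(z-c[2])/d[2]
def proj(f,X):
    v=K(f)@(np.array(f["R"])@np.array(X)+np.array(f["t"])); return v[:2]/v[2]
E
python3 - <<'E'
from h import *
print(bot.observe(), bot.grasp_offset)
for n in("side","top"):
    f=bot.grab_frame(n); save(f,n+"0")
    print(n,f["vertical_fov"],f["cx"],f["cy"],-np.array(f["R"]).T@np.array(f["t"]),[k for k in f])
    for th in("stand","shim","bottle","beaker","boss_head"):
        for r in bot.trace(f,th): print(th,r["score"],r["point"],r["region"].sum(),unproj(f,r["point"],0.01))
E
```

```text
{'clock': 0.0, 'qpos': array([-1.34017676,  0.52199703, -0.03635906,  1.60001596,  0.02121168,
        1.021094  , -0.11278363]), 'qd': array([ 1.54056191e-03, -1.89957872e-04, -8.33897708e-04,  1.52675314e-03,
       -4.01650004e-04, -1.25607667e-03,  1.18448974e-05]), 'joint_efforts': array([-1.86405041e-04, -9.27069855e+01,  1.97960861e+00, -3.69949043e+01,
        1.78214035e-02,  7.94960040e-03, -2.51611544e-05]), 'position': array([0.18510926, 0.59660056, 0.23073311]), 'tool_rot': array([-3.14046623e+00,  7.50744550e-05,  2.84081323e+00]), 'force': array([-0.03947283, -0.62311384,  0.39170276]), 'moment': array([-0.00105701,  0.0068371 ,  0.03037631]), 'grip_width': 0.08539416293573321} 0.0187
side 55.82787490920655 328.0079243590629 200.28547789318534 [0.21267424 0.60139115 0.51073556] ['pixels', 'vertical_fov', 'cx', 'cy', 'R', 't', 'shot']
stand 0.94 [316.2, 130.3] 9763 [ 0.83391854 -0.20673765  0.01      ]
shim 0.9 [409.3, 282.8] 1158 [0.35320372 0.16832114 0.01      ]
shim 0.72 [413.8, 181.7] 440 [ 0.4806537  -0.12146013  0.01      ]
shim 0.68 [436.4, 226.9] 892 [0.3726677
[... 343 characters left out ...]
291778947072 [0.41776642 0.11544861 1.13906175] ['pixels', 'vertical_fov', 'cx', 'cy', 'R', 't', 'shot']
stand 0.89 [321.7, 154.2] 6263 [0.66403119 0.10745337 0.01      ]
shim 0.97 [421.0, 227.0] 820 [ 0.49197359 -0.11270586  0.01      ]
shim 0.92 [370.3, 285.8] 785 [0.36417056 0.00628091 0.01      ]
shim 0.71 [303.0, 291.5] 821 [0.35534343 0.15561718 0.01      ]
shim 0.68 [315.2, 98.1] 567 [0.79755185 0.1196409  0.01      ]
bottle 0.91 [239.7, 193.6] 1219 [0.57687879 0.2951139  0.01      ]
beaker 0.79 [427.1, 154.7] 943 [ 0.65783933 -0.13480584  0.01      ]
beaker 0.15 [322.8, 153.9] 6290 [0.6646807  0.10491549 0.01      ]
boss_head 0.78 [361.5, 181.7] 329 [0.59823923 0.01818988 0.01      ]
```

View pics/side0.png

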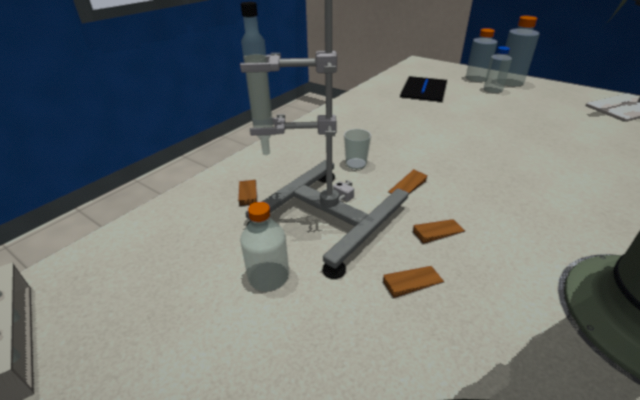

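View pics/top0.png

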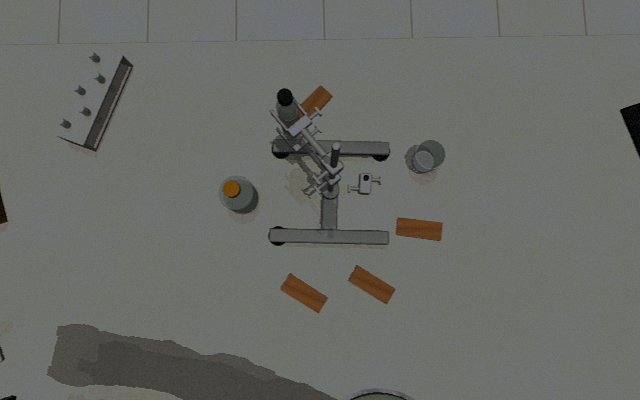

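Both views show four wedges. In the top view they are at (420,229), (371,284), (303,292) and (315,98). The one farthest to the robot's right (-y) is (420,229), near the bare end of the near rail at (389,238). I'll check it in a close crop and measure it.

```bash
cat > m.py <<'E'
from h import *
def measure(f,verbose=True):
    R={}
    rs=bot.trace(f,"shim")
    rs=[r for r in rs if r["score"]>.4]
    r=min(rs,key=lambda r:unproj(f,r["point"],.01)[1])
    c=cv2.findContours(r["region"].astype(np.uint8),cv2.RETR_EXTERNAL,cv2.CHAIN_APPROX_NONE)[0]
    c=max(c,key=len)[:,0].astype(float)
    rect=cv2.minAreaRect(c.astype(np.float32)); box=cv2.boxPoints(rect)
    print("shim score",r["score"],"box px",box.round(1).tolist())
    return r,box
E
python3 - <<'E'
from m import *
f=bot.grab_frame("top"); save(f,"topcrop",(250,120,460,310),3.8)
r,box=measure(f)
for b in box: print(unproj(f,b,.0).round(4),unproj(f,b,.011).round(4),unproj(f,b,.019).round(4))
# edges of image: rail
r=bot.trace(f,"stand")[0]["region"].astype(np.uint8)
for x in range(340,396,6):
    rows=np.where(r[215:260,x])[0]+215
    print(x,rows.min() if len(rows) else None,rows.max() if len(rows) else None)
f2=bot.grab_frame("side"); save(f2,"sidecrop",(300,130,480,310),3.3)
print(f["R"])
E
```

```text
shim score 0.97 box px [[394.1000061035156, 234.1999969482422], [396.70001220703125, 216.0], [442.3999938964844, 222.5], [439.79998779296875, 240.6999969482422]]
[ 0.4778 -0.0528  0.    ] [ 0.4772 -0.0512  0.011 ] [ 0.4768 -0.05    0.019 ]
[ 0.519  -0.0605  0.    ] [ 0.5181 -0.0588  0.011 ] [ 0.5174 -0.0575  0.019 ]
[ 0.5018 -0.164   0.    ] [ 0.501  -0.1613  0.011 ] [ 0.5004 -0.1593  0.019 ]
[ 0.4607 -0.1559  0.    ] [ 0.4602 -0.1532  0.011 ] [ 0.4599 -0.1513  0.019 ]
340 230 243
346 230 243
352 230 243
358 230 243
364 230 243
370 231 243
376 231 244
382 231 244
388 233 242
394 None None
[[-0.02346296 -0.9996451   0.01261573]
 [-0.99093248  0.02158482 -0.13261565]
 [ 0.13229628 -0.01561289 -0.99108725]]
```

View pics/topcrop.png

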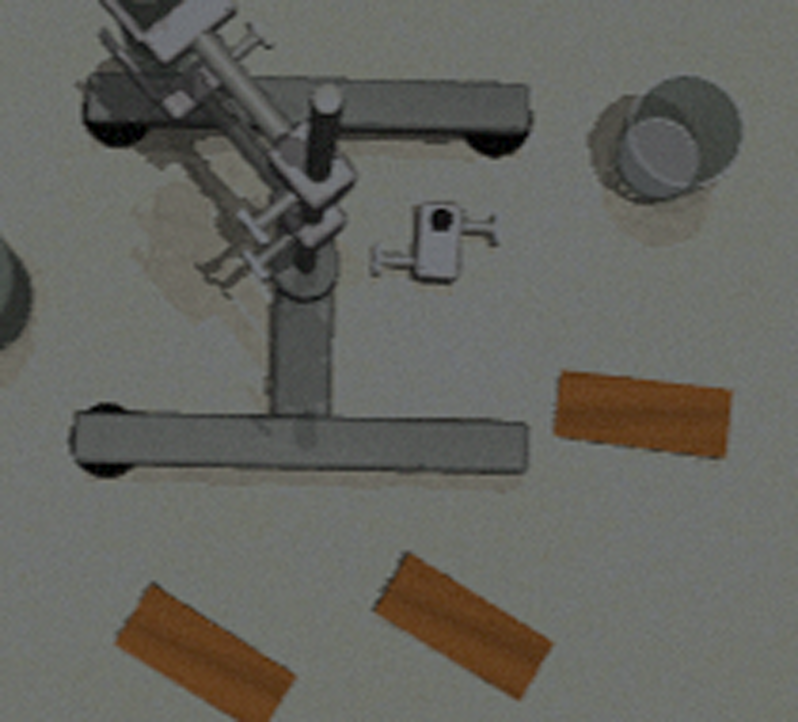

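View pics/sidecrop.png

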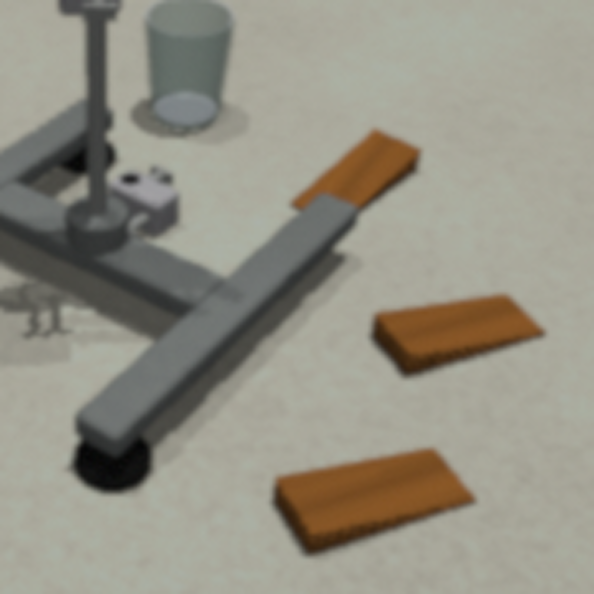

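Close crop: the chosen wedge has its thin end at about (556,405), pointing at the bare rail end at (528,447). Its 19 mm face is on the far side, at about (728,424). I'll fit the poses now.

```bash
cat > fit.py <<'E'
from m import *
from scipy.optimize import minimize
W=np.array([[x,y,z] for x,zt in((-.05,.019),(.05,.003)) for y in(-.02,.02) for z in(0,zt)])
def T(P,p):
    c,s=np.cos(p[2]),np.sin(p[2]); Q=P.copy(); Q[:,0]=c*P[:,0]-s*P[:,1]+p[0]; Q[:,1]=s*P[:,0]+c*P[:,1]+p[1]; return Q
def hullmask(f,Q,up=8):
    uv=np.array([proj(f,q) for q in Q]); return cv2.convexHull(uv.astype(np.float32))[:,0]
def sdist(mask):
    m=mask.astype(np.uint8); return cv2.distanceTransform(m,cv2.DIST_L2,5)-cv2.distanceTransform(1-m,cv2.DIST_L2,5)
def fitW(fs,masks,p0):
    ds=[]
    for m in masks:
        c=max(cv2.findContours(m.astype(np.uint8),cv2.RETR_EXTERNAL,cv2.CHAIN_APPROX_NONE)[0],key=len)[:,0].astype(np.float32); ds.append(c)
    def cost(q):
        p=q*np.array([.01,.01,.1])+p0; e=0
        for f,c in zip(fs,ds):
            h=hullmask(f,T(W,p)); d=np.array([cv2.pointPolygonTest(h.reshape(-1,1,2),(float(a),float(b)),True) for a,b in c])
            e+=np.mean(np.minimum(np.abs(d-.5),3)**2)   # contour pixels are inner pixels
        return e
    r=minimize(cost,np.zeros(3),method="Nelder-Mead",options=dict(xatol=1e-3,fatol=1e-5,maxiter=400,initial_simplex=np.vstack([np.zeros(3),np.eye(3)*.7])))
    return r.x*np.array([.01,.01,.1])+p0, r.fun
def fitS(f):
    # rail top-face corners fit (sub-pixel via gradient of stand region)
    pass
E
python3 - <<'E'
from fit import *
f=bot.grab_frame("top"); g=bot.grab_frame("side")
def pick(f):
    return min([r for r in bot.trace(f,"shim") if r["score"]>.4],key=lambda r:unproj(f,r["point"],.01)[1])["region"]
a,b=pick(f),pick(g)
p0=np.array([.49,-.106,np.radians(100)])
for fs,ms in(([f],[a]),([g],[b]),([f,g],[a,b])):
    p,e=fitW(fs,ms,p0); print(p.round(4),np.degrees(p[2]).round(1),e)
# rail corners at z=.042
for uv in((388.9,231.3),(388.4,244.2),(269.7,228.2),(269.7,241.8),(389,142.1),(388.6,155)): print(uv,unproj(f,uv,.042).round(4))
# side: rail end corners from crop/3.3+(300,130)
for uv in((300+312/3.3,130+195/3.3),(300+355/3.3,130+210/3.3),(300+78/3.3,130+425/3.3),(300+120/3.3,130+440/3.3)): print(uv,unproj(g,uv,.042).round(4))
E
```

```text
[ 0.4889 -0.1071  1.4171] 81.2 0.1679823296078971
[ 0.4894 -0.1102  1.399 ] 80.2 1.7019514898376196
[ 0.4889 -0.1075  1.4157] 81.1 1.9778164969750873
(388.9, 231.3) [ 0.4821 -0.0354  0.042 ]
(388.4, 244.2) [ 0.454  -0.0332  0.042 ]
(269.7, 228.2) [0.4947 0.2248 0.042 ]
(269.7, 241.8) [0.4651 0.225  0.042 ]
(389, 142.1) [ 0.6816 -0.0436  0.042 ]
(388.6, 155) [ 0.6521 -0.0415  0.042 ]
(394.54545454545456, 189.0909090909091) [ 0.4852 -0.0252  0.042 ]
(407.57575757575756, 193.63636363636363) [ 0.4548 -0.0259  0.042 ]
(323.6363636363636, 258.78787878787875) [0.488  0.2319 0.042 ]
(336.3636363636364, 263.33333333333337) [0.464  0.2281 0.042 ]
```

```bash
cat > d.py <<'E'
from h import *
import sys
from scipy.spatial.transform import Rotation as Ro
o=bot.observe(); p=o["position"]; r=Ro.from_euler("xyz",o["tool_rot"])
print("t",o["clock"],"p",p.round(4),"rpy",o["tool_rot"].round(4),"F",o["force"].round(2),"q",o["qpos"].round(2))
for a in sys.argv[1:]:
    q=np.array([float(v) for v in a.split(",")]); d=r.inv().apply(q[:3]-p)
    print(a,"units",(d/.025).round(2)); p=q[:3]
E
python3 d.py .185,.597,.231
python3 -m handwheel '[[0,0,0,0,0,-0.021],[0,0,0,0,0,-0.021]]' 1
python3 d.py .36,.25,.2 .42,.05,.16 .42,-.12,.16 .555,-.112,.1
python3 - <<'E'
from h import *
f=bot.grab_frame("top"); r=bot.trace(f,"beaker")[0]["region"]
for uv in((422.6,161.6),): print(unproj(f,uv,0))
E
```

```text
t 1.0 p [0.1852 0.5969 0.2313] rpy [3.1416 0.     2.8407] F [-1.27  0.88  0.31] q [-1.34  0.52 -0.04  1.6   0.02  1.02 -0.11]
.185,.597,.231 units [ 0.01 -0.    0.01]
clock: 1.25
position: [0.1851, 0.597, 0.2313]
tool_rot: [3.142, 0.0, 3.109]
force: [0.4, -0.1, 0.4]
grip_width: 0.0517
t 1.25 p [0.1851 0.597  0.2313] rpy [3.1415e+00 1.0000e-04 3.1090e+00] F [ 0.39 -0.12  0.42] q [-1.3   0.52 -0.1   1.6   0.06  1.03  0.12]
.36,.25,.2 units [ -7.44 -13.64   1.25]
.42,.05,.16 units [-2.66 -7.92  1.6 ]
.42,-.12,.16 units [-0.22 -6.8  -0.  ]
.555,-.112,.1 units [-5.39  0.5   2.4 ]
[ 0.64390224 -0.12576452  0.        ]
```

```bash

python3 -m handwheel '[[-0.53,-0.97,0.09,0,0,0],[-0.53,-0.97,0.09,0,0,0],[-0.53,-0.97,0.09,0,0,0],[-0.53,-0.97,0.09,0,0,0],[-0.53,-0.97,0.09,0,0,0],[-0.53,-0.97,0.09,0,0,0],[-0.53,-0.97,0.09,0,0,0],[-0.53,-0.97,0.09,0,0,0]]' | tail -6
python3 -m handwheel '[[-0.53,-0.97,0.09,0,0,0],[-0.53,-0.97,0.09,0,0,0],[-0.53,-0.97,0.09,0,0,0],[-0.53,-0.97,0.09,0,0,0],[-0.53,-0.97,0.09,0,0,0],[-0.53,-0.97,0.09,0,0,0],[-0.33,-0.99,0.2,0,0,0],[-0.33,-0.99,0.2,0,0,0]]'
python3 d.py .42,.05,.16 .42,-.12,.16 .555,-.112,.1
```

```text
clock: 2.35
position: [0.2844, 0.3983, 0.2133]
tool_rot: [3.141, 0.0, 3.101]
force: [0.3, -0.7, -0.1]
grip_width: 0.0
clock: 3.35
position: [0.373, 0.2, 0.1898]
tool_rot: [3.141, 0.0, 3.101]
force: [1.3, 0.6, 0.4]
grip_width: 0.0005
t 3.35 p [0.373  0.2    0.1898] rpy [3.1412e+00 4.0000e-04 3.1007e+00] F [1.3  0.6  0.36] q [-0.64  0.26  0.01  2.15 -0.    0.73  0.9 ]
.42,.05,.16 units [-2.12 -5.92  1.19]
.42,-.12,.16 units [-0.28 -6.79 -0.  ]
.555,-.112,.1 units [-5.38  0.54  2.4 ]
```

```bash

python3 -m handwheel '[[-0.35,-0.99,0.2,0,0,0],[-0.35,-0.99,0.2,0,0,0],[-0.35,-0.99,0.2,0,0,0],[-0.35,-0.99,0.2,0,0,0],[-0.35,-0.99,0.2,0,0,0],[-0.35,-0.99,0.2,0,0,0],[-0.04,-0.97,0,0,0,0],[-0.04,-0.97,0,0,0,0]]' | tail -6
python3 -m handwheel '[[-0.04,-0.97,0,0,0,0],[-0.04,-0.97,0,0,0,0],[-0.04,-0.97,0,0,0,0],[-0.04,-0.97,0,0,0,0],[-0.04,-0.97,0,0,0,0],[-0.9,0.08,0.3,0,0,0],[-0.9,0.08,0.3,0,0,0],[-0.9,0.08,0.3,0,0,0]]'
python3 d.py .55,-.112,.1 .55,-.112,.03
```

```text
clock: 4.35
position: [0.42, 0.001, 0.1599]
tool_rot: [3.142, 0.0, 3.101]
force: [-0.3, -0.1, -0.1]
grip_width: -0.0001
clock: 5.35
position: [0.4889, -0.1161, 0.1372]
tool_rot: [-3.142, 0.0, 3.101]
force: [0.5, 0.6, -0.2]
grip_width: 0.0003
t 5.35 p [ 0.4889 -0.1161  0.1372] rpy [-3.1415e+00  5.0000e-04  3.1006e+00] F [ 0.48  0.57 -0.19] q [ 0.03  0.47  0.11  2.01 -0.08  0.67  1.72]
.55,-.112,.1 units [-2.43  0.26  1.49]
.55,-.112,.03 units [0.  0.  2.8]
```

```bash

python3 -m handwheel '[[-0.8,0.04,0.5,0,0,0],[-0.8,0.04,0.5,0,0,0],[-0.8,0.04,0.5,0,0,0],[0,0,0.9,0,0,0],[0,0,0.9,0,0,0],[0,0,0.9,0,0,0],[0,0,0,0,0,0]]' | tail -6
python3 d.py .53,-.114,.005
python3 - <<'E'
from h import *
f=bot.grab_frame("top"); save(f,"t1",(330,110,490,270),3.7)
f=bot.grab_frame("side"); save(f,"s1",(320,80,500,260),3.3)
E
```

```text
clock: 6.22
position: [0.5474, -0.1151, 0.0312]
tool_rot: [-3.142, -0.002, 3.102]
force: [0.6, 0.3, 0.2]
grip_width: 0.0001
t 6.225 p [ 0.5474 -0.1151  0.0312] rpy [-3.1416e+00 -2.3000e-03  3.1019e+00] F [0.63 0.33 0.22] q [ 0.05  0.71  0.08  1.91 -0.1   0.53  1.72]
.53,-.114,.005 units [0.69 0.02 1.05]
```

View pics/t1.png

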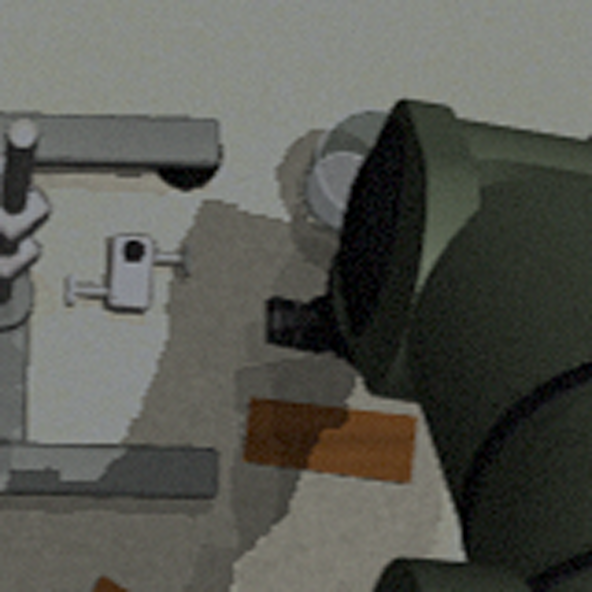

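View pics/s1.png

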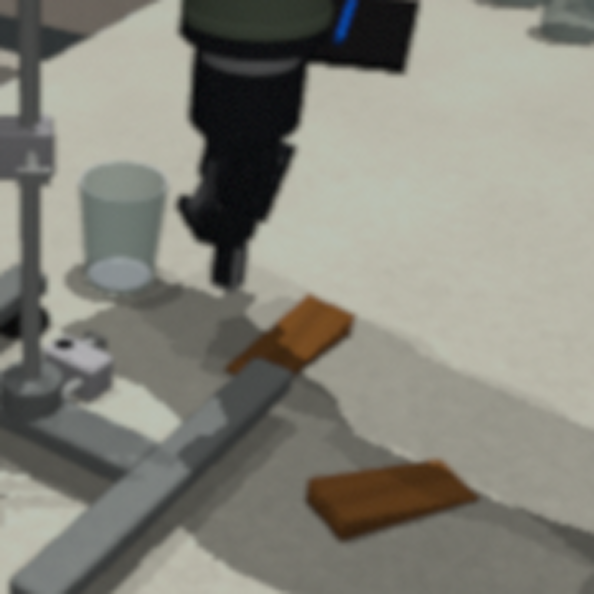

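The two views show the gripper tip near top crop (270,320) and side crop (232,285). I'll check that against the projected TCP before descending.

```bash
python3 - <<'E'
from h import *
p=bot.observe()["position"]
f=bot.grab_frame("top"); u=proj(f,p); print((u-[330,110])*3.7)
g=bot.grab_frame("side"); u=proj(g,p); print((u-[320,80])*3.3)
for z in(.03,.05,.08,.1):
  print(z,unproj(f,(330+268/3.7,110+320/3.7),z))
E
```

```text
[344.08867061 336.40627843]
[224.56673399 283.72230412]
0.03 [ 0.55967926 -0.07042585  0.03      ]
0.05 [ 0.55712011 -0.06707393  0.05      ]
0.08 [ 0.55328138 -0.06204604  0.08      ]
0.1 [ 0.55072223 -0.05869412  0.1       ]
```

```bash

python3 -m handwheel '[[0,0,0.5,0,0,0],[0,0,0.4,0,0,0],[0,0,0.15,0,0,0],[0,0,0,0,0,0],[0.25,0,0,0,0,0],[0.25,0,0,0,0,0],[0.25,0,0,0,0,0],[0.25,0,0,0,0,0]]' | tail -6
python3 d.py .496,-.114,.005
python3 -m handwheel '[[0.25,0,0,0,0,0],[0.25,0,0,0,0,0],[0.25,0,0,0,0,0],[0,0,0,0,0,0]]' | tail -6
python3 - <<'E'
from h import *
f=bot.grab_frame("top"); save(f,"t2",(330,110,490,270),3.7)
f=bot.grab_frame("side"); save(f,"s2",(320,80,500,260),3.3)
E
```

```text
clock: 7.42
position: [0.5227, -0.1143, 0.0062]
tool_rot: [-3.142, 0.0, 3.105]
force: [1.2, 0.2, -0.7]
grip_width: -0.0004
t 7.425 p [ 0.5227 -0.1143  0.0062] rpy [-3.1416e+00  2.0000e-04  3.1046e+00] F [ 1.19  0.24 -0.65] q [ 0.06  0.73  0.07  1.98 -0.1   0.44  1.73]
.496,-.114,.005 units [ 1.07 -0.03  0.05]
clock: 7.92
position: [0.504, -0.1136, 0.0061]
tool_rot: [-3.142, -0.0, 3.105]
force: [0.2, 0.4, 0.2]
grip_width: -0.0003
```

View pics/t2.png

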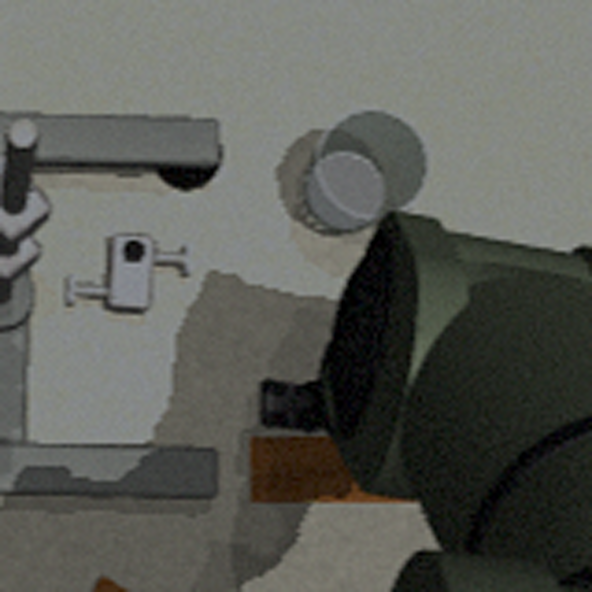

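View pics/s2.png

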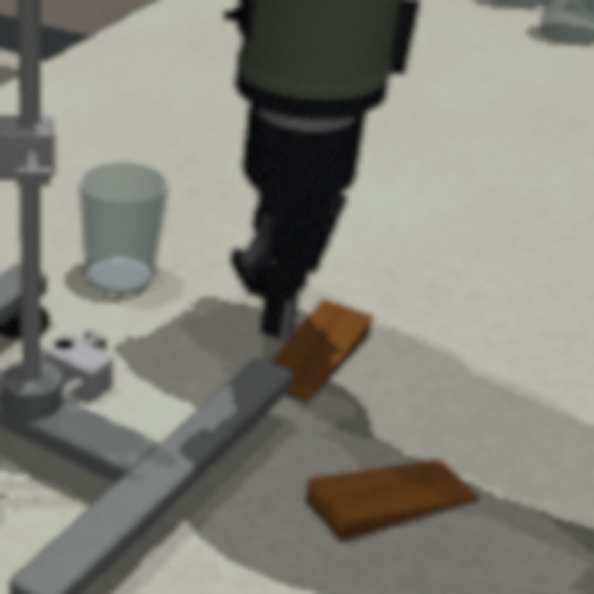

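```bash
python3 - <<'E'
from fit import *
f=bot.grab_frame("top")
for uv in((252,436),(252,501)):
    print(unproj(f,(330+uv[0]/3.7,110+uv[1]/3.7),.003))
for uv in((218,448),(217,497)): print(unproj(f,(330+uv[0]/3.7,110+uv[1]/3.7),.042))
for uv in((420,502),): print(unproj(f,(330+uv[0]/3.7,110+uv[1]/3.7),.016))
g=bot.grab_frame("side")
rs=[r for r in bot.trace(g,"shim")]
for r in rs: print(r["score"],r["point"])
E
python3 d.py
```

```text
[ 0.49170952 -0.06201601  0.003     ]
[ 0.45208339 -0.06033906  0.003     ]
[ 0.48253655 -0.03549542  0.042     ]
[ 0.45372518 -0.03375607  0.042     ]
[ 0.44874972 -0.1598627   0.016     ]
0.72 [418.6, 182.3]
0.69 [439.4, 227.9]
0.59 [243.2, 192.9]
0.56 [411.2, 283.6]
t 8.175 p [ 0.5046 -0.1136  0.006 ] rpy [-3.1416e+00  1.0000e-04  3.1047e+00] F [-0.29 -0.51  0.51] q [ 0.06  0.72  0.06  2.02 -0.1   0.4   1.74]
```

```bash

python3 -m handwheel '[[0.1,0,0,0,0,0],[0.1,0,0,0,0,0],[0,0,0,0,0,0],[-0.4,0,0,0,0,0],[-0.4,0,-0.4,0,0,0],[0,-0.4,-1,0,0,0],[0,-0.9,-0.6,0,0,0],[0,-1,0,0,0,0]]' | tail -6
python3 d.py .464,-.21,.06 .464,-.21,.006
```

```text
clock: 9.18
position: [0.5189, -0.1723, 0.058]
tool_rot: [-3.141, 0.003, 3.105]
force: [0.9, -1.3, 0.0]
grip_width: 0.0003
t 9.175 p [ 0.5189 -0.1723  0.058 ] rpy [-3.1411e+00  2.7000e-03  3.1054e+00] F [ 0.88 -1.25  0.02] q [ 0.16  0.65  0.07  1.94 -0.08  0.55  1.82]
.464,-.21,.06 units [ 2.14 -1.59 -0.09]
.464,-.21,.006 units [0.01 0.   2.16]
```

```bash

python3 -m handwheel '[[0.5,-0.8,0,0,0,0],[0.8,-0.8,0,0,0,0],[0.8,-0.1,0,0,0,0],[0.04,-0.1,0.5,0,0,0],[0,0,0.8,0,0,0],[0,0,0.6,0,0,0],[0,0,0.2,0,0,0],[0,0,0,0,0,0]]' | tail -6
python3 d.py .464,-.18,.006
python3 - <<'E'
from fit import *
f=bot.grab_frame("top"); save(f,"t3",(330,150,490,310),3.7)
g=bot.grab_frame("side"); save(g,"s3",(320,80,500,260),3.3)
rs=[r for r in bot.trace(g,"shim")]
for r in rs: print(r["score"],r["point"])
E
```

```text
clock: 10.18
position: [0.4623, -0.2146, 0.0034]
tool_rot: [3.142, -0.0, 3.105]
force: [-0.1, -0.0, 0.4]
grip_width: -0.0001
t 10.175 p [ 0.4623 -0.2146  0.0034] rpy [ 3.1415e+00 -4.0000e-04  3.1048e+00] F [-0.07 -0.03  0.41] q [ 0.28  0.72  0.05  2.04 -0.08  0.39  1.93]
.464,-.18,.006 units [-0.02  1.38 -0.1 ]
0.93 [437.5, 226.0]
0.88 [420.2, 184.2]
0.58 [245.5, 193.7]
0.57 [409.4, 281.6]
```

View pics/t3.png

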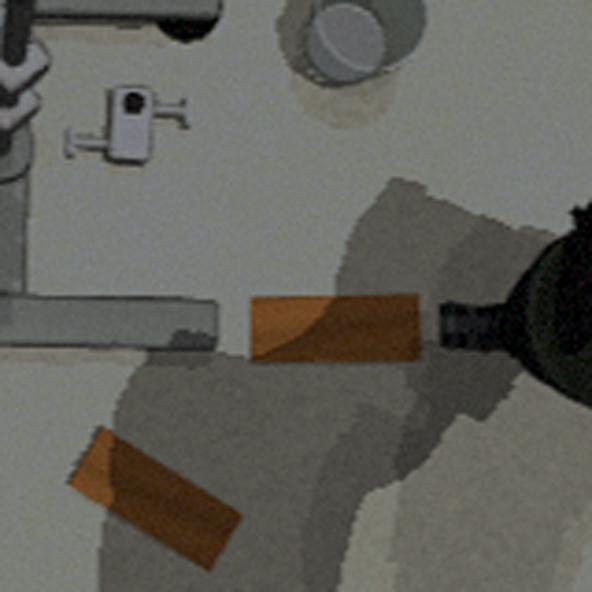

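View pics/s3.png

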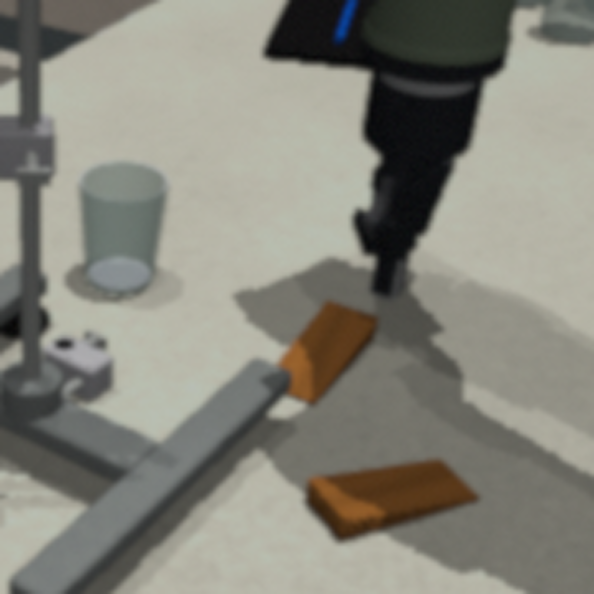

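The top crop shows the wedge from (251,329) to (419,327), in line with the rail end at (217,325). The fingers are behind its thick end at (440,327). I'll fit its pose.

```bash
python3 - <<'E'
from fit import *
f=bot.grab_frame("top")
m=min([r for r in bot.trace(f,"shim") if r["score"]>.4],key=lambda r:unproj(f,r["point"],.01)[1])["region"]
p,e=fitW([f],[m],np.array([.467,-.11,np.pi/2])); print(p.round(4),np.degrees(p[2]),e)
u=np.array([np.cos(p[2]),np.sin(p[2])]);v=np.array([-u[1],u[0]])
for b in((.4690,-.0195),(.4687,-.0185)): d=np.array(b)-p[:2]; print("ball in wedge",d@u,d@v)
print("thick end",p[:2]-.05*u,"thin",p[:2]+.05*u)
E
```

```text
[ 0.4666 -0.1091  1.5514] 88.88933834275234 0.1725505255377072
ball in wedge 0.08960127897623259 -0.0006730847067479428
ball in wedge 0.09059527605212572 -0.0003537575811918923
thick end [ 0.46562108 -0.159062  ] thin [ 0.46755943 -0.05908079]
```

```bash

python3 -m handwheel '[[-0.1,0.4,-0.08,0,0,0],[0,0.5,0,0,0,0],[0,0.3,0,0,0,0],[0,0.3,0,0,0,0],[0,0.3,0,0,0,0],[0,0.3,0,0,0,0],[0,0.3,0,0,0,0],[0,0.3,0,0,0,0]]' | tail -6
python3 -m handwheel '[[0,0.3,0,0,0,0],[0,0.3,0,0,0,0],[0,0.3,0,0,0,0],[0,0,0,0,0,0]]' | tail -6
python3 d.py .464,-.102,.006
python3 - <<'E'
from h import *
f=bot.grab_frame("top"); save(f,"t4",(330,150,490,310),3.7)
g=bot.grab_frame("side"); save(g,"s4",(320,80,500,260),3.3)
E
```

```text
clock: 11.42
position: [0.4671, -0.1468, 0.0055]
tool_rot: [-3.142, -0.0, 3.105]
force: [0.1, -0.5, 0.3]
grip_width: -0.0001
clock: 11.92
position: [0.4681, -0.1241, 0.0056]
tool_rot: [3.141, -0.0, 3.106]
force: [0.2, -0.8, -0.3]
grip_width: -0.0002
t 11.925 p [ 0.4681 -0.1241  0.0056] rpy [ 3.1415 -0.      3.1056] F [ 0.19 -0.82 -0.33] q [ 0.09  0.69  0.06  2.11 -0.12  0.35  1.79]
.464,-.102,.006 units [ 0.19  0.88 -0.02]
```

View pics/t4.png

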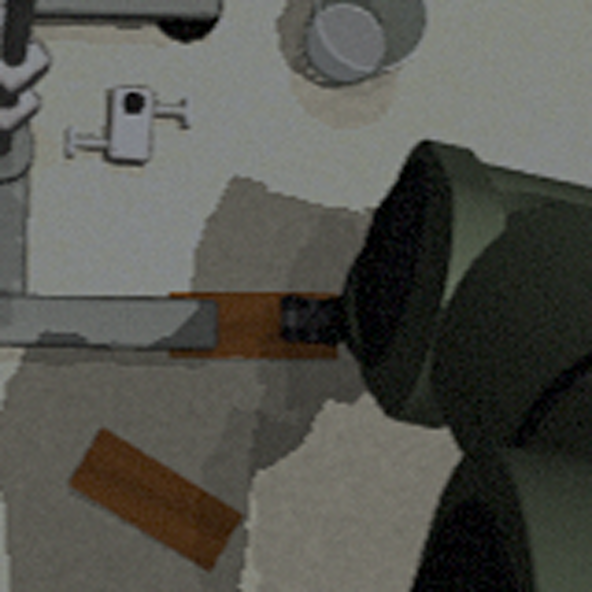

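View pics/s4.png

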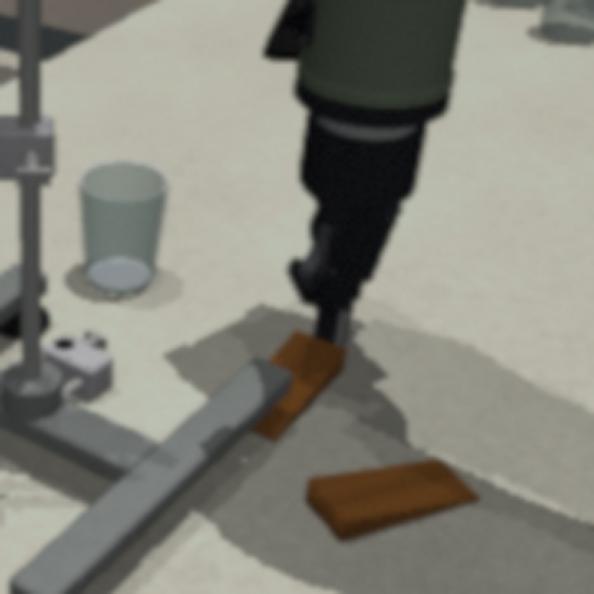

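The wedge's thin end is visible either side of the rail at crop x≈170, which leaves about 22 mm to go. That agrees with the TCP estimate. I'll finish slowly, watching the force.

```bash

python3 -m handwheel '[[0,0.12,0,0,0,0],[0,0.12,0,0,0,0],[0,0.12,0,0,0,0],[0,0.12,0,0,0,0],[0,0.12,0,0,0,0],[0,0,0,0,0,0]]' | tail -6
python3 -m handwheel '[[0,0.06,0,0,0,0],[0,0,0,0,0,0]]' | tail -5
python3 -m handwheel '[[0,0.04,0,0,0,0],[0,0,0,0,0,0]]' | tail -5
python3 d.py .464,-.102,.006
```

```text
clock: 12.78
position: [0.4686, -0.1095, 0.0056]
tool_rot: [3.142, 0.0, 3.105]
force: [-0.1, -0.4, 0.5]
grip_width: -0.0001
clock: 13.02
position: [0.4686, -0.1082, 0.0055]
tool_rot: [3.142, -0.0, 3.105]
force: [0.1, -0.0, -0.2]
grip_width: -0.0
clock: 13.28
position: [0.4686, -0.1072, 0.0055]
tool_rot: [3.142, -0.0, 3.105]
force: [0.1, 0.7, 0.2]
grip_width: 0.0
t 13.275 p [ 0.4686 -0.1072  0.0055] rpy [ 3.1416e+00 -1.0000e-04  3.1047e+00] F [0.13 0.65 0.2 ] q [ 0.05  0.69  0.07  2.12 -0.13  0.34  1.76]
.464,-.102,.006 units [ 0.19  0.2  -0.02]
```

```bash

python3 -m handwheel '[[0,0.04,0,0,0,0],[0,0.04,0,0,0,0],[0,0,0,0,0,0]]' | sed -n '2p;4p'
python3 -m handwheel '[[0,0.04,0,0,0,0],[0,0,0,0,0,0]]' | sed -n '2p;4p'
python3 -m handwheel '[[0,0.03,0,0,0,0],[0,0,0,0,0,0]]' | sed -n '2p;4p'
```

```text
position: [0.4687, -0.1052, 0.0056]
force: [-0.4, -0.8, 0.4]
position: [0.4687, -0.1042, 0.0055]
force: [0.9, 0.6, -0.3]
position: [0.4688, -0.1035, 0.0056]
force: [-0.4, -0.2, 1.4]
```

```bash

python3 - <<'E'
from h import *
f=bot.grab_frame("top"); save(f,"t5",(330,150,490,310),3.7)
E
```

```text
(no output)
```

View pics/t5.png

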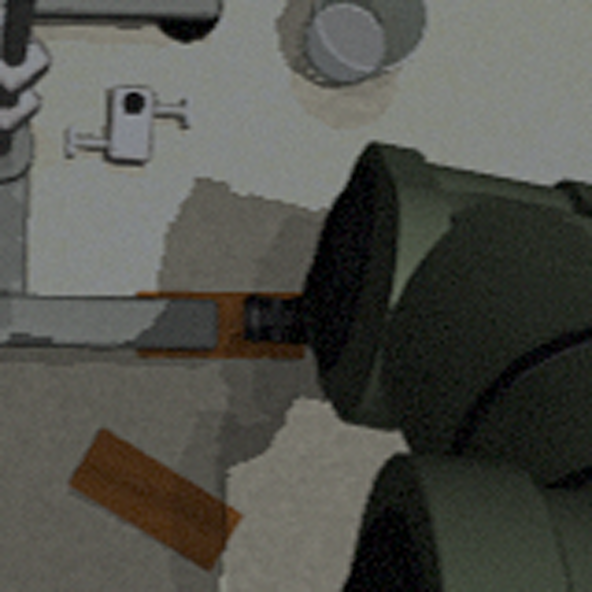

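The thin end is now at crop x≈137, with no force jump yet. I'll keep going in small steps.

```bash

python3 -m handwheel '[[0,0.04,0,0,0,0],[0,0,0,0,0,0]]' | sed -n '2p;4p'
python3 -m handwheel '[[0,0.03,0,0,0,0],[0,0,0,0,0,0]]' | sed -n '2p;4p'
```

```text
position: [0.4688, -0.1024, 0.0056]
force: [-0.6, -0.4, -0.6]
position: [0.4688, -0.1017, 0.0055]
force: [-0.4, 0.4, -0.9]
```

```bash

python3 -m handwheel '[[0,0.03,0,0,0,0],[0,0,0,0,0,0]]' | sed -n '2p;4p'
python3 -m handwheel '[[0,0.03,0,0,0,0],[0,0,0,0,0,0]]' | sed -n '2p;4p'
```

```text
position: [0.4689, -0.101, 0.0056]
force: [0.8, 0.2, -0.3]
position: [0.4689, -0.1003, 0.0056]
force: [0.1, -2.3, 0.3]
```

```bash

python3 -m handwheel '[[0,0.02,0,0,0,0],[0,0,0,0,0,0]]' | sed -n '2p;4p'; for i in 1 2 3; do python3 -m handwheel '[[0,0,0,0,0,0]]' | sed -n '4p'; done
```

```text
position: [0.4689, -0.0999, 0.0056]
force: [0.4, -3.1, -0.2]
force: [1.0, -3.8, -0.1]
force: [0.7, -3.8, 0.3]
force: [-0.5, -3.8, 0.8]
```

```bash

python3 -m handwheel '[[0,0.02,0,0,0,0],[0,0,0,0,0,0]]' | sed -n '2p;4p'; for i in 1 2; do python3 -m handwheel '[[0,0,0,0,0,0]]' | sed -n '4p'; done
```

```text
position: [0.4689, -0.0994, 0.0056]
force: [0.2, -5.0, 0.2]
force: [0.1, -5.1, -0.6]
force: [-0.8, -4.8, 0.7]
```

The force jumped from about 0 to 5 N over the last 1 mm, so the wedge is snug. I'll back off, rise and check.

```bash

python3 -m handwheel '[[0,-0.1,0,0,0,0],[0,-0.3,0,0,0,0],[0,-0.9,0,0,0,0],[0,-0.9,-0.3,0,0,0],[0,-0.5,-0.9,0,0,0],[0,0,-1,0,0,0],[0,0,-0.8,0,0,0],[0,0,0,0,0,0]]' | tail -6
python3 - <<'E'
from h import *
f=bot.grab_frame("top"); save(f,"t6",(330,150,490,310),3.7)
g=bot.grab_frame("side"); save(g,"s6",(320,80,500,260),3.3)
E
python3 d.py .4690,-.0195,.07
```

```text
clock: 17.32
position: [0.467, -0.1672, 0.0816]
tool_rot: [-3.141, 0.002, 3.104]
force: [-0.4, -0.8, 0.1]
grip_width: -0.0002
t 17.425 p [ 0.4663 -0.1668  0.0803] rpy [ 3.1415e+00 -1.0000e-04  3.1047e+00] F [-0.07 -1.06 -0.41] q [ 0.16  0.56  0.08  2.06 -0.09  0.53  1.84]
.4690,-.0195,.07 units [0.11 5.89 0.41]
```

View pics/t6.png

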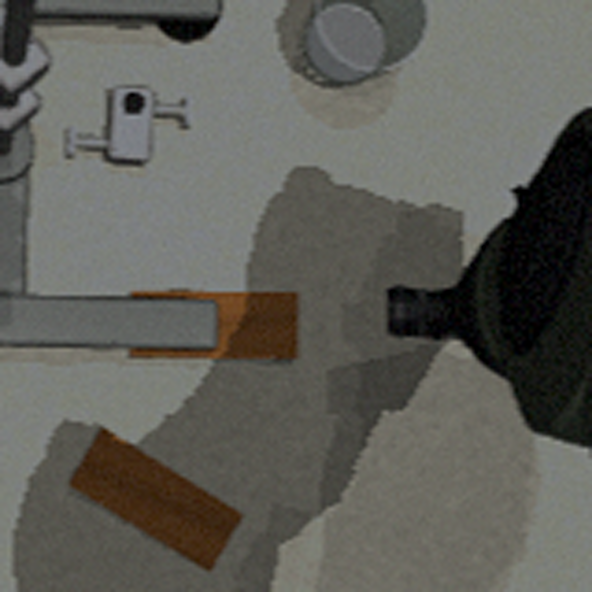

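View pics/s6.png

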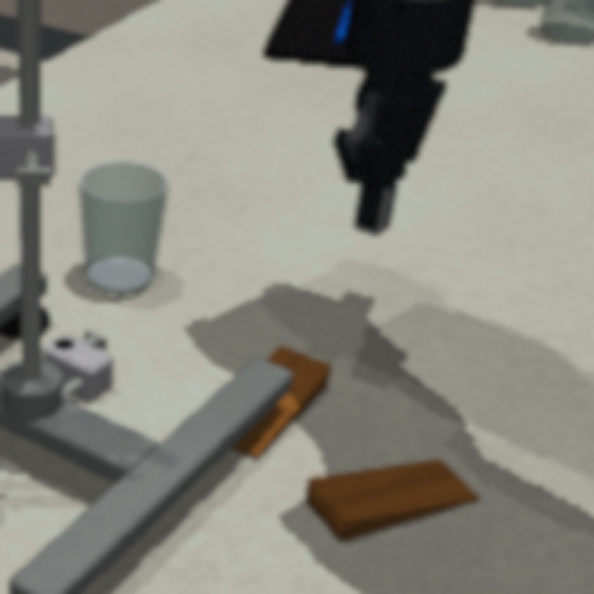

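```bash
python3 - <<'E'
from h import *
f=bot.grab_frame("top")
for uv,z in(((131,293),.003),((131,357),.003),((298,293),.019),((298,359),.019),((217,298),.042),((217,349),.042)):
    print(uv,unproj(f,(330+uv[0]/3.7,150+uv[1]/3.7),z).round(4))
E
```

```text
(131, 293) [0.4903 0.0123 0.003 ]
(131, 357) [0.4514 0.0136 0.003 ]
(298, 293) [ 0.487  -0.0872  0.019 ]
(298, 359) [ 0.4474 -0.0854  0.019 ]
(217, 298) [ 0.4837 -0.035   0.042 ]
(217, 349) [ 0.4537 -0.0338  0.042 ]
```

The wedge sits with its thin end 31–32 mm past the ball, within 1 mm of centre laterally, and the rail end has not moved. Next I'll press the corner.

```bash

python3 -m handwheel '[[0,0.7,0,0,0,0],[0,0.9,0,0,0,0],[0,0.9,0,0,0,0],[0,0.9,0,0,0,0],[0,0.9,0,0,0,0],[0,0.9,0,0,0,0],[0.1,0.5,0,0,0,0],[0,0,0,0,0,0]]' | tail -6
python3 d.py .4690,-.022,.045
```

```text
clock: 18.48
position: [0.4688, -0.0234, 0.0803]
tool_rot: [3.142, -0.001, 3.106]
force: [-0.4, 1.1, -0.0]
grip_width: -0.0002
t 18.475 p [ 0.4688 -0.0234  0.0803] rpy [ 3.1416e+00 -7.0000e-04  3.1063e+00] F [-0.45  1.11 -0.02] q [-0.16  0.53  0.1   2.12 -0.11  0.49  1.57]
.4690,-.022,.045 units [-0.01  0.05  1.41]
```

```bash

python3 -m handwheel '[[0,0,0.4,0,0,0],[0,0,0.5,0,0,0],[0,0,0.3,0,0,0],[0,0,0.1,0,0,0],[0,0,0,0,0,0]]' | sed -n '2p;4p'
python3 -m handwheel '[[0,0,0.08,0,0,0],[0,0,0,0,0,0]]' | sed -n '2p;4p'
python3 -m handwheel '[[0,0,0.04,0,0,0],[0,0,0,0,0,0]]' | sed -n '2p;4p'
```

```text
position: [0.4691, -0.0244, 0.0479]
force: [1.2, -0.4, 0.8]
position: [0.4693, -0.0242, 0.0461]
force: [-0.5, 0.1, 0.0]
position: [0.4692, -0.0242, 0.0451]
force: [0.6, 0.2, 0.0]
```

```bash

python3 -m handwheel '[[0,0,0.05,0,0,0],[0,0,0,0,0,0]]' | sed -n '2p;4p'
python3 -m handwheel '[[0,0,0.04,0,0,0],[0,0,0,0,0,0]]' | sed -n '2p;4p'
```

```text
position: [0.4692, -0.0242, 0.0437]
force: [0.8, 0.9, 0.3]
position: [0.4691, -0.0242, 0.0427]
force: [0.7, 0.3, 0.1]
```

```bash

python3 -m handwheel '[[0,0,0.04,0,0,0],[0,0,0,0,0,0]]' | sed -n '2p;4p'
```

```text
position: [0.4692, -0.0242, 0.042]
force: [-2.6, -0.0, 8.6]
```

```bash

for i in 1 2 3 4; do python3 -m handwheel '[[0,0,0,0,0,0]]' | sed -n '2p;4p'; done
python3 - <<'E'
from h import *
f=bot.grab_frame("top"); save(f,"t7",(300,110,460,270),3.7)
g=bot.grab_frame("side"); save(g,"s7",(320,80,500,260),3.3)
E
```

```text
position: [0.4692, -0.0242, 0.042]
force: [-1.2, -0.4, 8.7]
position: [0.4692, -0.0243, 0.042]
force: [-2.4, 0.5, 8.6]
position: [0.4693, -0.0243, 0.042]
force: [-2.5, 0.3, 9.0]
position: [0.4693, -0.0243, 0.042]
force: [-0.9, -0.1, 8.3]
```

View pics/s7.png

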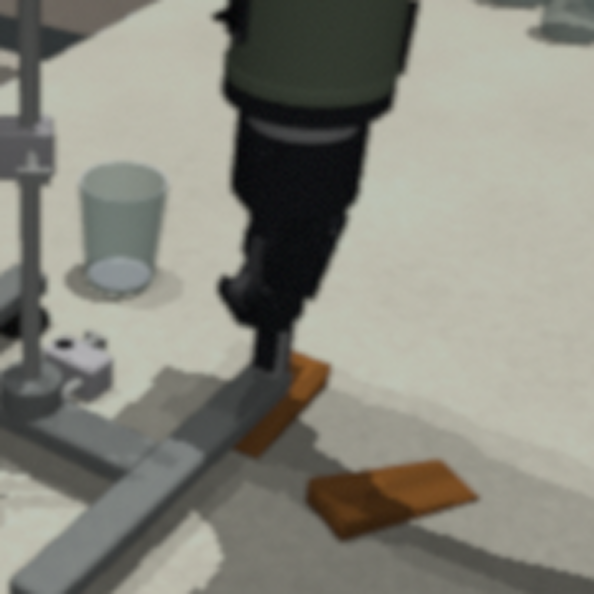

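The corner holds a steady 8.6 N at z = 42.0 mm without sinking. The side view shows the tips on the rail end at (275,370) and the wedge still in place. I'll let go.

```bash

python3 -m handwheel '[[0,0,-0.06,0,0,0],[0,0,-0.2,0,0,0],[0,0,-0.6,0,0,0],[0,0,-0.9,0,0,0],[0,-0.8,-0.6,0,0,0],[0,-0.9,0,0,0,0],[0,-0.9,0,0,0,0],[0,-0.9,0,0,0,0]]' | tail -6
python3 -m handwheel '[[0,-0.9,0,0,0,0],[0,-0.9,0,0,0,0],[0,-0.9,0,0,0,0],[0,0,0,0,0,0],[0,0,0,0,0,0]]' | tail -6
python3 - <<'E'
from h import *
f=bot.grab_frame("top"); save(f,"t8",(330,150,490,310),3.7)
g=bot.grab_frame("side"); save(g,"s8",(320,80,500,260),3.3)
E
```

```text
clock: 21.95
position: [0.4661, -0.1124, 0.1019]
tool_rot: [-3.142, 0.001, 3.105]
force: [0.1, -0.7, 0.0]
grip_width: 0.0
clock: 22.58
position: [0.4636, -0.1787, 0.1014]
tool_rot: [3.141, 0.0, 3.105]
force: [-0.6, 0.1, -0.0]
grip_width: 0.0002
```

View pics/t8.png

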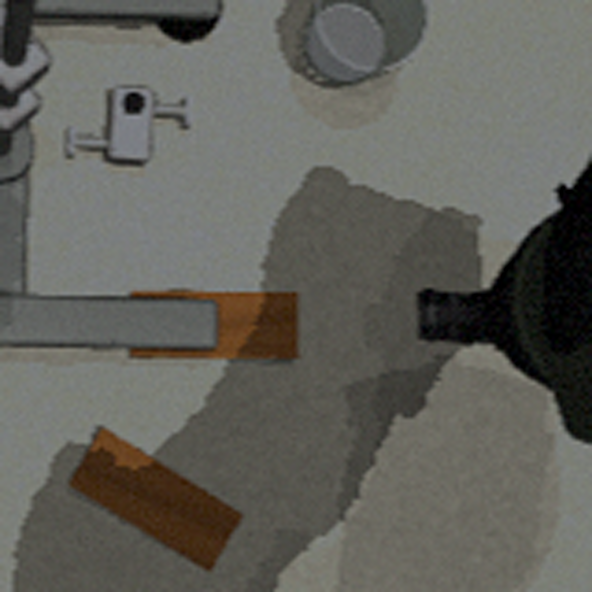

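View pics/s8.png

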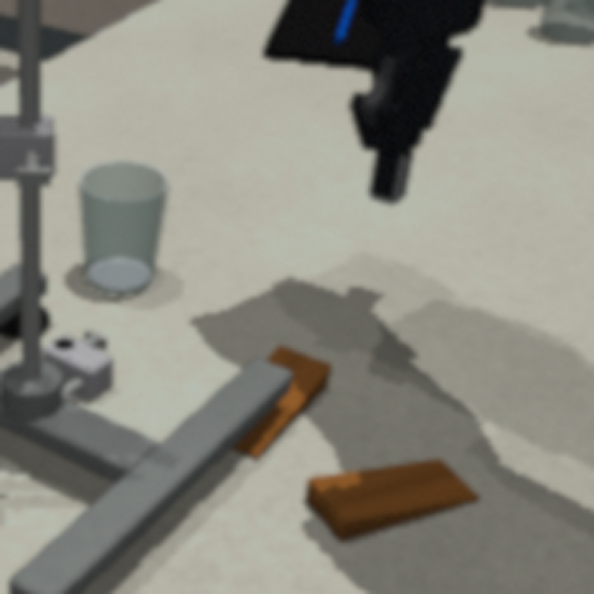

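In both views the wedge is unchanged (top crop (131..298, 293..359)), the rail end is still at 217, the bystanders haven't moved, and the arm is clear. Handing in.

```bash
python3 -c "
from workcell import bot
print(bot.job_done())"
```

```text
the job is handed in; nothing more can be done
None
```

The wedge is snug under the bare foot and the stand held firm when I pressed the corner above it; I handed the job in at about 22.7 s of the 54 s allowed. `job_done` reports no verdict, so these are my own checks.

- **Choosing and lining up:** I took the wedge farthest to the robot's right. With the shut fingers I pushed it sideways until its centre line was within about 1 mm of the ball's.
- **Pushing in:** I pushed it thin end first until the force jumped from about 0 to 5 N, below the 12 N at which the stand could slide or lift. Its thin end lay 31–32 mm past the ball's centre, against the 31 mm expected.
- **Pressing:** I pressed the corner with about 8.6 N. It stayed at 42.0 mm without sinking, and a sideways force of 1–2.6 N showed on the wrist.
- **Last pictures:** After I let go, both pictures showed the wedge unmoved and the rail end in the same place. The beaker and the clamp holder stood where they were, and the arm was clear. The bottle was outside the last close-ups, but the arm stayed well away from it after the first approach.
- **Not measured:** I did not measure the stand's tilt or the wedge's contact force directly. I took both from the corner not sinking and the unchanged pictures. No check failed.

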